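Set the showcase door wider on its stay

TASK

The little showcase's glazed door is held just ajar by the flat stay on its roof, whose long slot sits over the pin. Lift the stay off the pin by its knob, push the door wider with it, and drop the last round hole, the one next to the knob, over the pin so that the bar lies fully home on the pin's collar. Feel for the pin gently rather than forcing the bar down on it, then let go, and leave the thimbles and the canister where they stand.

Things in the scene. Friction and masses are not known exactly. Their poses are not given: they have to be found in the camera images.
- case: Fixed wooden showcase 180 mm deep (its x), 260 mm wide (its y), 120 mm high; origin at the centre of its underside, z up. A glazed door, hinged on an upright axis near the +y end, closes its +x face. The stay lies 12 mm above its roof, about along case x. The porcelain thimble stands on the roof's -y half.
- door (a joint): Angle of the glazed door (rad) from its position at the start, where it stands ajar by about 0.29 rad; grows as it opens outward (up to 1.5). Hinge slightly stiff (about 0.06 N m); it stays where it is left.
- pin_plate (a point): Centre of the pin plate on the roof, at collar-top height (132 mm above the case's underside; the home level of the bar's underside). The steel pin (8 mm thick, top 2 mm bevelled, 12 mm above its 20 mm wide collar) is clamped up to 10 mm either way from here along case x, 0 mm off in case y; where is not measured, differs each time. It does not move. Axes as the case.
- stay: Flat steel bar 5 thick, 24 wide, 268 mm long, 0.11-0.23 kg. Origin on its underside at the swivel on the door's top edge (a ball joint, cannot come off); x runs from swivel to knob, z up. On its centre line: slot 31 x 11 mm centred at 140 mm (over the pin at the start), round 11 mm hole at 175 mm, last round 11 mm hole at 205 mm. Under the knob the bar is 14 mm wide.
- slot (a point): Centre of the long slot, on the underside of the bar. Axes as the stay.
- last_hole (a point): Centre of the last round hole (11 mm), the one next to the knob, on the underside of the bar. Axes as the stay.
- knob (a point): Middle of the stay's upright brass knob, a cylinder 18 mm across and 35 mm tall standing on the bar's upper face, 245 mm from the swivel and 40 mm beyond the last hole; the point lies 24 mm above the bar's underside and 16 mm below the knob's top. Axes as the stay.
- porcelain_thimble: Chipped white porcelain thimble, 20 mm across, 25 mm tall, standing on the case roof; origin at the centre of its underside. Leave alone.
- brass_thimble: Brass thimble, 20 mm across, 25 mm tall, standing on the cart top; origin at the centre of its underside. Leave alone.
- canister: Dark green tin screw-top canister, 76 mm across, 107 mm tall, on the cart top; origin at the centre of its underside. Leave alone.
- vise: Fixed grey bench vise gripping a wooden thimble block, about 140 mm by 80 mm, 120 mm tall; origin at the centre of its underside; its screw and bar stick out 90 mm to its -x.

How it is judged:
On the way:
1. the stay's slot is lifted clear of the pin (slot at least 11 mm above its seat) (z of slot in the frame of pin_plate above 0.011 m), for 0.1 s.
At the end, for the whole second after the job is handed in: The last hole is over the pin with the bar fully home: hole within 13.5 mm horizontally of the pin plate's centre (wherever the pin is clamped) and its underside within 3 mm of the collar's height, the bar level within 0.06 rad and at rest (under 20 mm/s) (horizontal distance between last_hole and pin_plate below 0.0135 m and z of last_hole in the frame of pin_plate between -0.003 and 0.003 m and angle between stay's own z axis and vertical below 0.06 rad and linear speed of stay below 0.02 m/s); the robot touches nothing.
It fails at once if the stay is forced or slammed against the pin, case or door (over 30 N) (contact force between stay and case above 30 N).
It fails at once if the porcelain thimble is disturbed (moved over 15 mm) (distance of porcelain_thimble from where it was at the start of the episode above 0.015 m).
It fails at once if the brass thimble is disturbed (moved over 15 mm) (distance of brass_thimble from where it was at the start of the episode above 0.015 m).
It fails at once if the canister is disturbed (moved over 15 mm) (distance of canister from where it was at the start of the episode above 0.015 m).
It also fails if it takes over 67 s, if anything falls off the work surface, if the arm or the gripper's body presses on something with over 40 N, if the wrist force passes 120 N, or if a joint passes its speed limit or range.

ROBOT

A 7-joint arm with a two-finger parallel gripper is mounted at the origin on the work surface. World frame = base frame: x ahead of the robot, y to its left, z up, the work surface at z = 0. Lengths are in m, angles in rad, forces in N, time in s.
With the tool pointing down it reaches from about 0.4 to 0.875 m from the base axis. Payload 6.5 kg.
Tool frame: the origin (TCP) lies midway between the tips of the shut fingers; the grasp point (between the pads) lies 19 mm behind it; z points along the fingers, x is the direction in which the jaws open and shut, and the axes are right-handed (so a half turn about z gives the same grasp; the last joint's range is limited). The gripper opens to 85 mm and grips with 20 to 120 N. Pads are 22 mm wide; open, the fingers measure 114 mm over their backs; the gripper's body (76 mm by 85 mm) begins 54 mm behind the grasp point. The pads swing forward as they close: fully open they stand 13 mm farther back than shut.
Start: joints at [-1.343, 0.536, -0.004, 1.538, 0.003, 1.067, -0.071], TCP at [0.188, 0.622, 0.231] pointing down, gripper open.
Joint ranges: [-2.7, 2.7], [-0.37, 2.16], [-1.27, 1.26], [0.24, 2.4], [-1.31, 4.45], [0.19, 1.91], [-2.76, 2.76]. Speed limits (rad/s): [2.39, 2.39, 3.14, 3.14, 3.14, 3.14, 3.14].

INTERFACE

Orientations are given as a rotation vector (axis times angle).
In Python, from rig import manip gives the robot as it stands.
- The arm moves only by the tool move_arm, never from a script. Its argument "series" is a list of rows, each an object with "travel": the shift along the tool's x, y, z in units of 25 mm (1.0 is 25 mm), a list of three; "turn": the turn, a rotation vector about the tool's x, y, z in units of 5 degrees (1.0 is 5 degrees), a list of three; "hand": the finger opening in mm, from 0 to 85.4. A call has 1 to 10 rows; each row shifts and turns the commanded pose from where the row before left it, along the tool's axes as they then stand; what a row does not reach is not made up. A row lasts 1/8 s, in which the tool goes at most 62.5 mm and 10.7 degrees, less where a joint would pass 70% of its speed; a pose out of reach is approached as far as the arm can. A call is refused whole if a number of a shift passes 1 or a number of a turn 1, either way. A call with a gripper value outside its range is refused whole. The fingers move at their own pace and stop on an object; "force" is the grip in N (left out, the last holds). Time passes only in rows, so rows that do not move let the fingers close. It gives the time, the measured TCP pose, the force and the opening at its end, in the units of the state.
- manip.sense(): the state, without advancing time (a new reading comes with each control period).
- manip.read_camera(name): name is "scene" or "top"; returns the picture (420x560x3 uint8, red, green, blue); there is no depth.
- manip.camera_model(name): a dict with "fov_y" (degrees; the focal length in pixels is half the picture's height over the tangent of half this angle, whatever the lens; pixels are square), "cx", "cy" (the principal point, pixels), "k1" (the pictures are not rectified: a ray, as slopes to the right and down, at radius r is drawn at 1 + k1 r^2 times it, then the intrinsics apply), "origin" and "attitude" of the camera in the world. Camera axes: x right, y down, z forward; pixel columns grow to the right and rows downward; lengths in m; the calibration is good to about 2 mm. A picture is of the moment at which its call begins. camera_model takes no time and is no camera call.
- manip.hand_in(): hands the job in, once; it reports no verdict.
The state is a dict: "t": time; "joint_positions": joint angles; "qvel": joint speeds; "joint_torque": joint torques, N m; "eef_pos": TCP position; "eef_rot": TCP orientation; "wrist_force": force on the tool from outside, world axes, zero at the start; "ft_torque": the same for the moment, N m; "finger_gap": opening from 0.0 (shut) to 1.0 (fully open).
Only numpy, scipy, OpenCV 4.12 (cv2) and the standard library are available. Lean on these libraries where they do the work, as an engineer would, in place of code of your own. Each camera call takes 0.05 s, during which the arm holds its last target.

## Working session

There is one attempt and no reset: what is moved stays moved. The work goes in short steps, Python scripts to look and compute and a tool call to move; the robot and the scene stay as the last step left them, time stands still between calls to the robot, and variables do not carry over. Pictures are saved under pics/ and viewed, and the job is handed in when it is done.

Besides the shell and the picture viewer there is one more tool, called in YAML: its name, and indented under it one key for each argument. move_arm: Moves the arm, as the interface text tells. Its arguments: {"type":"object","properties":{"series":{"type":"array"},"force":{"type":"number"}},"required":["series"]}

```bash
ls; mkdir -p pics; python3 - <<'E'
from rig import manip
import cv2
s=manip.sense()
print({k:(v if not hasattr(v,'round') else v) for k,v in s.items()})
for n in("scene","top"):
    print(n,manip.camera_model(n))
    im=manip.read_camera(n)
    cv2.imwrite(f"pics/{n}0.png",im[:,:,::-1])
E
```

```text
pics
{'t': 0.0, 'joint_positions': array([-1.34321046,  0.53718772, -0.00444692,  1.53887809,  0.00259145,
        1.06728118, -0.07122441]), 'qvel': array([-0.00070223,  0.00018467, -0.00057478,  0.00060693,  0.00091991,
       -0.00158701,  0.00117197]), 'joint_torque': array([ 4.17784586e-04, -5.83392298e+01,  1.04851965e+00, -2.59109563e+01,
        1.22239816e-02,  9.43876599e-03, -4.60616633e-06]), 'eef_pos': array([0.18805278, 0.62154152, 0.2303971 ]), 'eef_rot': array([ 2.52170174e+00,  1.87176391e+00, -2.09074962e-03]), 'wrist_force': array([ 0.77198011, -0.59911743,  0.4967309 ]), 'ft_torque': array([-0.00025772, -0.07111324,  0.01072599]), 'finger_gap': 0.9976523074350178}
scene {'fov_y': 54.55364034778284, 'cx': 280.88927261869685, 'cy': 207.2734564117455, 'k1': -0.00933952100326208, 'origin': array([ 1.36299183, -0.09073224,  0.62152124]), 'attitude': array([-1.6807949 , -1.49690578,  0.81291944])}
top {'fov_y': 56.544394404727576, 'cx': 282.6059970324416, 'cy': 203.72319438095278, 'k1': 0.03310211866028414, 'origin': array([ 0.52538561, -0.01515762,  1.00616945]), 'attitude': array([-2.18579811,  2.16620529, -0.02183058])}
```

View pics/scene0.png

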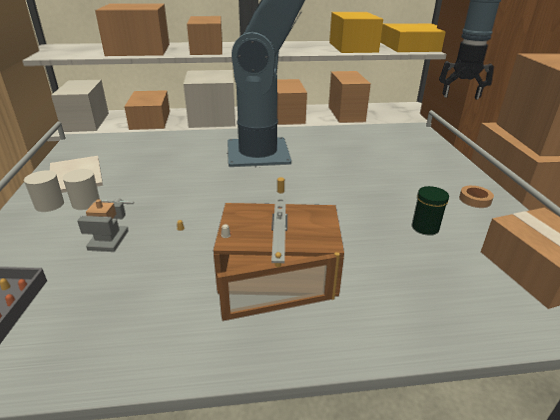

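View pics/top0.png

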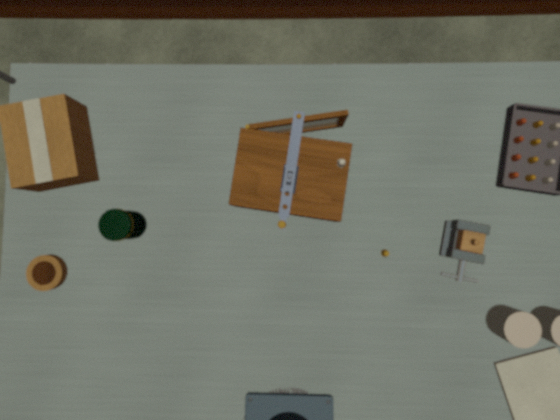

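```bash
cat > h.py <<'E'
import numpy as np,cv2
from scipy.spatial.transform import Rotation as R
from rig import manip
def cam(n):
    m=manip.camera_model(n); m['f']=210/np.tan(np.radians(m['fov_y'])/2); m['R']=R.from_rotvec(m['attitude']).as_matrix(); return m
def ray(m,u,v):
    d=np.array([(u-m['cx'])/m['f'],(v-m['cy'])/m['f']]); x=d.copy()
    for _ in range(20): x=d/(1+m['k1']*(x@x))
    return m['R']@np.array([x[0],x[1],1.])
def onz(m,u,v,z):
    r=ray(m,u,v); o=np.array(m['origin']); return o+r*(z-o[2])/r[2]
def proj(m,p):
    c=m['R'].T@(np.array(p)-m['origin']); x=c[:2]/c[2]; x=x*(1+m['k1']*(x@x)); return x*m['f']+[m['cx'],m['cy']]
def tri(a,ua,b,ub):
    A=[];B=[]
    M=np.zeros((3,3));v=np.zeros(3)
    for m,u in((a,ua),(b,ub)):
        r=ray(m,*u);r/=np.linalg.norm(r);P=np.eye(3)-np.outer(r,r);M+=P;v+=P@np.array(m['origin'])
    return np.linalg.solve(M,v)
E
python3 - <<'E'
import cv2
a=cv2.imread('pics/top0.png')[95:245,215:365];cv2.imwrite('pics/tc.png',cv2.resize(a,None,fx=4,fy=4,interpolation=cv2.INTER_CUBIC))
a=cv2.imread('pics/scene0.png')[165:325,200:360];cv2.imwrite('pics/sc.png',cv2.resize(a,None,fx=3.75,fy=3.75,interpolation=cv2.INTER_CUBIC))
E
```

```text
(no output)
```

View pics/tc.png

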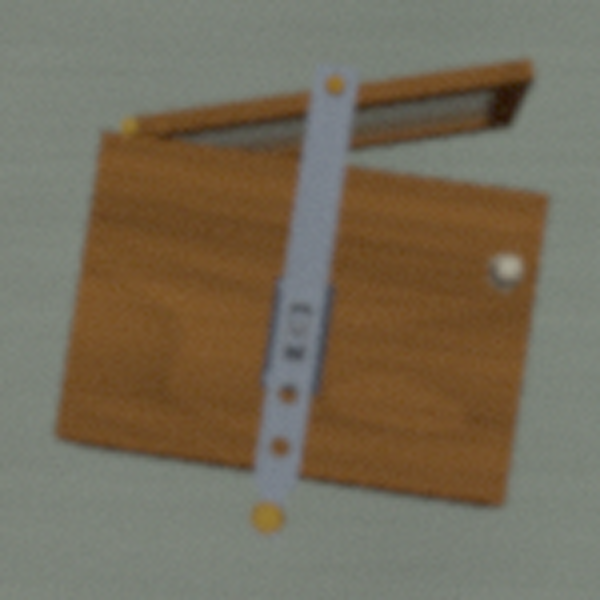

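View pics/sc.png

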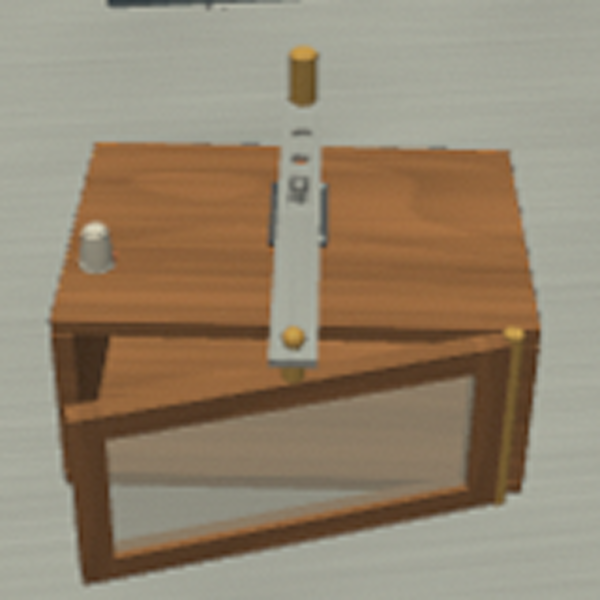

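```bash
cat > a.py <<'E'
from h import *
t=cam('top');s=cam('scene')
def T(U,V,z): return onz(t,(U+.5)/4-.5+215,(V+.5)/4-.5+95,z)
def S(U,V,z): return onz(s,(U+.5)/3.75-.5+200,(V+.5)/3.75-.5+165,z)
C=np.array([T(103,133,.12),T(548,197,.12),T(503,505,.12),T(57,437,.12)])
print('corners',C.round(4)); c=C.mean(0);print('centre',c)
print([np.linalg.norm(C[i]-C[i-1]).round(4) for i in range(4)])
ex=(C[0]+C[1]-C[2]-C[3])[:2];yaw=np.arctan2(ex[1],ex[0]);
ey=(C[0]+C[3]-C[1]-C[2])[:2];print('yaw',yaw,np.arctan2(-ey[0],ey[1]))
S4=np.array([S(94,143,.12),S(510,152,.12),S(538,328,.12),S(52,322,.12)]);print('scene corners',S4.round(4),S4.mean(0))
Rz=np.array([[np.cos(yaw),-np.sin(yaw)],[np.sin(yaw),np.cos(yaw)]])
def cs(p): return ((p[:2]-c[:2])@Rz).round(4)
for n,p in dict(swivel=T(336,84,.139),knobtop=T(267,517,.172),h175=T(288,394,.137),h205=T(280,447,.137),pin=T(295,332,.144),slot_far=T(300,306,.137),slot_near=T(293,357,.137),plate=(T(278,282,.121)+T(333,288,.121)+T(265,382,.121)+T(320,392,.121))/4,hinge=T(130,127,.12),doorend=T(531,66,.12),thimble=T(509,267,.145)).items(): print(n,p.round(4),cs(p))
print('scene knobtop',S(303,52,.172),cs(S(303,52,.172)),'swivel',S(293,336,.14),'hinge',cs(S(513,333,.12)), 'plate', [cs(S(*q,.121)) for q in((274,183),(325,183),(270,243),(326,243))])
E
python3 a.py
```

```text
corners [[ 0.7487  0.1155  0.12  ]
 [ 0.7121 -0.1394  0.12  ]
 [ 0.5367 -0.1143  0.12  ]
 [ 0.5731  0.1392  0.12  ]]
centre [6.42622725e-01 2.61353128e-04 1.20000000e-01]
[np.float64(0.1772), np.float64(0.2575), np.float64(0.1771), np.float64(0.2561)]
yaw -0.13790370419753412 -0.1425328524956708
scene corners [[ 0.5398 -0.116   0.12  ]
 [ 0.577   0.1412  0.12  ]
 [ 0.7505  0.1146  0.12  ]
 [ 0.7182 -0.1391  0.12  ]] [6.46362114e-01 1.50462092e-04 1.20000000e-01]
swivel [ 0.7719 -0.0183  0.139 ] [ 0.1306 -0.0006]
knobtop [0.5284 0.0168 0.172 ] [-0.1154  0.0007]
h175 [0.5972 0.0071 0.137 ] [-0.0459  0.0005]
h205 [0.5676 0.0113 0.137 ] [-0.0758  0.0006]
pin [0.6312 0.0033 0.144 ] [-0.0117  0.0015]
slot_far [0.6467 0.0008 0.137 ] [0.004  0.0011]
slot_near [0.618  0.0045 0.137 ] [-0.025   0.0008]
plate [0.6318 0.0015 0.121 ] [-0.0109 -0.0002]
hinge [0.7522 0.1    0.12  ] [0.0948 0.1138]
doorend [ 0.7875 -0.1295  0.12  ] [ 0.1613 -0.1087]
thimble [ 0.6678 -0.1146  0.145 ] [ 0.0407 -0.1103]
scene knobtop [0.52971824 0.01628158 0.172     ] [-0.114   0.0003] swivel [ 0.76801505 -0.01746641  0.14      ] hinge [0.0957 0.1144] plate [array([-0.0424, -0.0153]), array([-0.0434,  0.0153]), array([ 0.0199, -0.0155]), array([0.0189, 0.0162])]
```

```bash
cat >> h.py <<'E'
def st():
    s=manip.sense();return s,np.array(s['eef_pos']),R.from_rotvec(s['eef_rot'])
def to(p,yawx=None):
    s,e,r=st(); M=r.as_matrix()
    print('t',round(s['t'],2),'pos',e.round(4),'gap',round(85.4*s['finger_gap'],1),'F',s['wrist_force'].round(2),'M',s['ft_torque'].round(2))
    print('xdir',M[:,0].round(3),np.degrees(np.arctan2(M[1,0],M[0,0])).round(2),'zdir',M[:,2].round(3))
    if p is not None: print('need units (tool x,y,z):',(M.T@(np.array(p)-e)/.025).round(3))
    if yawx is not None:
        a=np.radians(yawx);x=np.array([np.cos(a),np.sin(a),0]);z=np.array([0,0,-1.]);D=np.stack([x,np.cross(z,x),z],1)
        print('turn units:',(np.degrees((r.inv()*R.from_matrix(D)).as_rotvec())/5).round(3),'travel after turn:',(D.T@(np.array(p)-e)/.025).round(3))
E
python3 -c "
from h import *
to([.529,.0165,.23],81.9)
t=cam('top');print(onz(t,115,225,.107),onz(t,385,253,.02))"
```

```text
t 0.1 pos [0.1881 0.6216 0.2305] gap 85.6 F [-0.13  0.03  0.63] M [-0.    0.    0.01]
xdir [ 0.29   0.957 -0.002] 73.17 zdir [-0.    -0.002 -1.   ]
need units (tool x,y,z): [-19.219  20.06    0.053]
turn units: [ 0.     0.018 -1.746] travel after turn: [-2.2041e+01  1.6910e+01  2.0000e-02]
[0.52252561 0.40572422 0.107     ] [ 0.45939719 -0.23571719  0.02      ]
```

move_arm:
  series:
    - {"travel":[0,0,0],"turn":[0,0,-0.873],"hand":70}
    - {"travel":[0,0,0],"turn":[0,0.018,-0.873],"hand":60}
    - {"travel":[-1,0.77,0],"turn":[0,0,0],"hand":60}
    - {"travel":[-1,0.77,0],"turn":[0,0,0],"hand":60}
    - {"travel":[-1,0.77,0],"turn":[0,0,0],"hand":60}
    - {"travel":[-1,0.77,0],"turn":[0,0,0],"hand":60}
    - {"travel":[-1,0.77,0],"turn":[0,0,0],"hand":60}
    - {"travel":[-1,0.77,0],"turn":[0,0,0],"hand":60}
    - {"travel":[-1,0.77,0],"turn":[0,0,0],"hand":60}
    - {"travel":[-1,0.77,0],"turn":[0,0,0],"hand":60}

```text
t: 1.35
eef_pos: [0.3128, 0.4013, 0.2307]
eef_rot: [-2.372, -2.058, -0.001]
wrist_force: [-0.0, -0.5, -1.0]
finger_gap: 0.702
```

move_arm:
  series:
    - {"travel":[-1,0.77,0],"turn":[0,0,0],"hand":60}
    - {"travel":[-1,0.77,0],"turn":[0,0,0],"hand":60}
    - {"travel":[-1,0.77,0],"turn":[0,0,0],"hand":60}
    - {"travel":[-1,0.77,0],"turn":[0,0,0],"hand":60}
    - {"travel":[-1,0.77,0],"turn":[0,0,0],"hand":60}
    - {"travel":[-1,0.77,0],"turn":[0,0,0],"hand":60}
    - {"travel":[-1,0.77,0],"turn":[0,0,0],"hand":60}
    - {"travel":[-1,0.77,0],"turn":[0,0,0],"hand":60}
    - {"travel":[-1,0.77,0],"turn":[0,0,0],"hand":60}
    - {"travel":[0,0,0],"turn":[0,0,0],"hand":60}

```text
t: 2.6
eef_pos: [0.4531, 0.1528, 0.2305]
eef_rot: [-2.377, -2.053, -0.001]
wrist_force: [-0.1, 1.1, -0.5]
finger_gap: 0.704
```

```bash
python3 -c "
from h import *
to([.529,.0165,.23],81.9)"
```

```text
t 2.6 pos [0.4531 0.1528 0.2305] gap 60.1 F [-0.07  1.12 -0.5 ] M [-0.01  0.02  0.01]
xdir [0.145 0.989 0.001] 81.64 zdir [ 0.  0. -1.]
need units (tool x,y,z): [-4.951  3.796  0.018]
turn units: [ 0.003 -0.006 -0.053] travel after turn: [-4.969  3.773  0.019]
```

move_arm:
  series:
    - {"travel":[-1,0.76,0],"turn":[0,0,-0.05],"hand":60}
    - {"travel":[-1,0.76,0],"turn":[0,0,0],"hand":60}
    - {"travel":[-1,0.76,0],"turn":[0,0,0],"hand":60}
    - {"travel":[-1,0.76,0],"turn":[0,0,0],"hand":60}
    - {"travel":[-0.95,0.74,0],"turn":[0,0,0],"hand":60}
    - {"travel":[0,0,0.5],"turn":[0,0,0],"hand":60}
    - {"travel":[0,0,0.5],"turn":[0,0,0],"hand":60}
    - {"travel":[0,0,0],"turn":[0,0,0],"hand":60}

```text
t: 3.6
eef_pos: [0.5273, 0.0212, 0.2039]
eef_rot: [-2.364, -2.064, 0.002]
wrist_force: [-0.7, 0.7, -0.2]
finger_gap: 0.702
```

```bash
python3 -c "
from h import *
to([.529,.0165,.142],81.9)
a=manip.read_camera('scene')[:,:,::-1][125:285,200:360]
cv2.imwrite('pics/s1.png',cv2.resize(a,None,fx=3.75,fy=3.75,interpolation=cv2.INTER_CUBIC))
a=manip.read_camera('top')[:,:,::-1][95:245,215:365]
cv2.imwrite('pics/t1.png',cv2.resize(a,None,fx=4,fy=4,interpolation=cv2.INTER_CUBIC))"
```

```text
t 3.6 pos [0.5273 0.0212 0.2039] gap 60.0 F [-0.7   0.73 -0.21] M [0.02 0.02 0.06]
xdir [0.134 0.991 0.001] 82.27 zdir [-0.003  0.002 -1.   ]
need units (tool x,y,z): [-0.18   0.1    2.477]
turn units: [-0.038 -0.015  0.074] travel after turn: [-0.177  0.093  2.477]
```

View pics/s1.png

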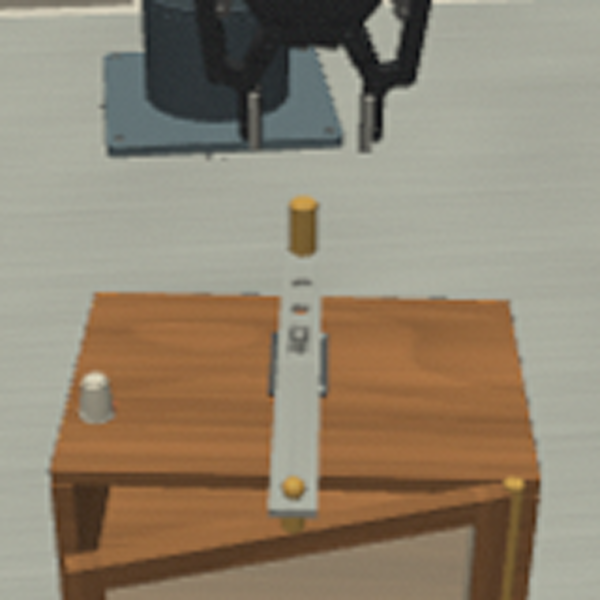

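View pics/t1.png

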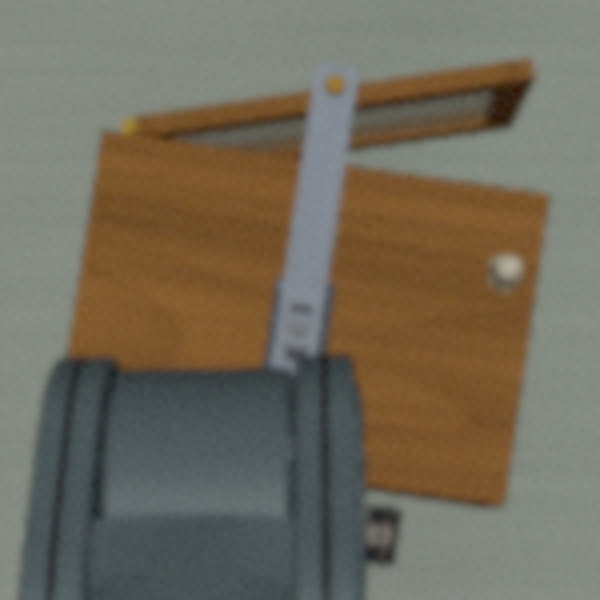

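The gripper hangs above and slightly to +y of the knob: fingertips are around (311,150) in the crop and the knob top at (303,202). I'll descend with the correction.

move_arm:
  series:
    - {"travel":[-0.1,0.06,0.4],"turn":[-0.03,0,0.07],"hand":45}
    - {"travel":[0,0,0.6],"turn":[0,0,0],"hand":45}
    - {"travel":[0,0,0.6],"turn":[0,0,0],"hand":45}
    - {"travel":[0,0,0.6],"turn":[0,0,0],"hand":45}
    - {"travel":[0,0,0.2],"turn":[0,0,0],"hand":45}
    - {"travel":[0,0,0],"turn":[0,0,0],"hand":45}
    - {"travel":[0,0,0],"turn":[0,0,0],"hand":45}

```text
t: 4.58
eef_pos: [0.5306, 0.0171, 0.1459]
eef_rot: [2.374, 2.056, 0.006]
wrist_force: [0.7, 0.6, 0.1]
finger_gap: 0.528
```

```bash
python3 -c "
from h import *
to([.529,.0165,.142],81.9)
a=manip.read_camera('scene')[:,:,::-1][155:245,240:330]
cv2.imwrite('pics/s2.png',cv2.resize(a,None,fx=6,fy=6,interpolation=cv2.INTER_CUBIC))"
```

```text
t 4.58 pos [0.5306 0.0171 0.1459] gap 45.1 F [0.67 0.56 0.13] M [-0.03 -0.01  0.02]
xdir [0.143 0.99  0.002] 81.79 zdir [ 0.004  0.001 -1.   ]
need units (tool x,y,z): [-0.035 -0.062  0.154]
turn units: [ 0.041 -0.021 -0.021] travel after turn: [-0.035 -0.061  0.155]
```

View pics/s2.png

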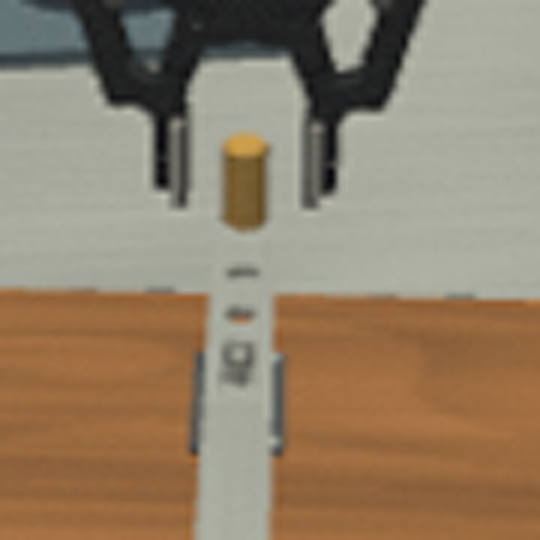

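Pads straddle the knob evenly (inner edges 186 and 304, knob at 244). Closing.

move_arm:
  force: 30
  series:
    - {"travel":[0,-0.05,0.12],"turn":[0,0,0],"hand":30}
    - {"travel":[0,0,0],"turn":[0,0,0],"hand":22}
    - {"travel":[0,0,0],"turn":[0,0,0],"hand":14}
    - {"travel":[0,0,0],"turn":[0,0,0],"hand":12}
    - {"travel":[0,0,0],"turn":[0,0,0],"hand":12}

```text
t: 5.25
eef_pos: [0.5288, 0.0173, 0.1425]
eef_rot: [2.374, 2.056, 0.004]
wrist_force: [-0.7, -0.5, 1.3]
finger_gap: 0.199
```

```bash
python3 -c "
from h import *
to([.529,.0165,.142],81.9)"
```

```text
t 5.25 pos [0.5288 0.0173 0.1425] gap 17.0 F [-0.74 -0.54  1.31] M [0.01 0.3  0.03]
xdir [0.143 0.99  0.002] 81.8 zdir [ 0.003  0.001 -1.   ]
need units (tool x,y,z): [-0.032  0.011  0.02 ]
turn units: [ 0.027 -0.018 -0.02 ] travel after turn: [-0.032  0.011  0.02 ]
```

move_arm:
  series:
    - {"travel":[0,0,-0.28],"turn":[0.33,0,0],"hand":12}
    - {"travel":[0,0,-0.28],"turn":[0.33,0,0],"hand":12}
    - {"travel":[0,0,-0.28],"turn":[0.33,0,0],"hand":12}
    - {"travel":[0,0,-0.28],"turn":[0.33,0,0],"hand":12}
    - {"travel":[0,0,0],"turn":[0,0,0],"hand":12}
    - {"travel":[0,0,0],"turn":[0,0,0],"hand":12}

```text
t: 6.0
eef_pos: [0.5299, 0.017, 0.17]
eef_rot: [-2.308, -2.0, 0.111]
wrist_force: [0.7, -0.9, -1.4]
finger_gap: 0.199
```

```bash
python3 -c "
from h import *
to([.529,.0165,.142],81.9)
a=manip.read_camera('scene')[:,:,::-1][155:275,220:340]
cv2.imwrite('pics/s3.png',cv2.resize(a,None,fx=5,fy=5,interpolation=cv2.INTER_CUBIC))
a=manip.read_camera('top')[:,:,::-1][95:245,215:365]
cv2.imwrite('pics/t3.png',cv2.resize(a,None,fx=4,fy=4,interpolation=cv2.INTER_CUBIC))"
```

```text
t 6.0 pos [0.5299 0.017  0.17  ] gap 17.0 F [ 0.7  -0.91 -1.44] M [-0.03 -0.26 -0.01]
xdir [0.143 0.99  0.001] 81.8 zdir [-0.111  0.017 -0.994]
need units (tool x,y,z): [-0.028  0.092  1.118]
turn units: [-1.285 -0.017 -0.02 ] travel after turn: [-0.026 -0.034  1.121]
```

View pics/s3.png

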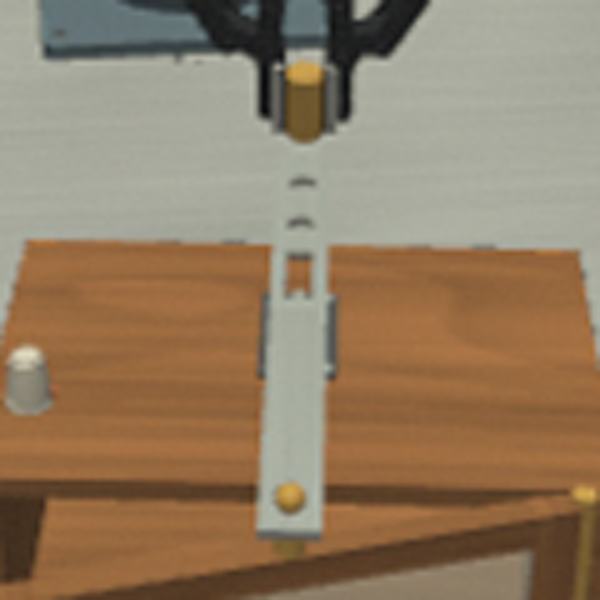

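View pics/t3.png

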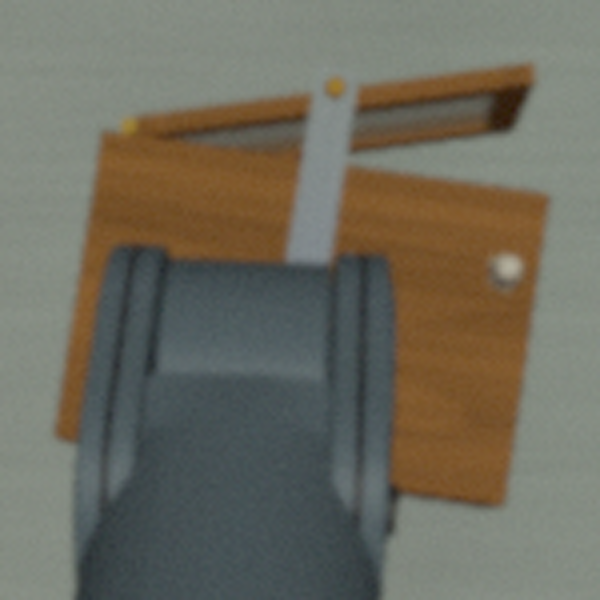

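```bash
python3 -c "
import cv2
a=cv2.imread('pics/top0.png')[160:212,268:312];a=cv2.convertScaleAbs(a,alpha=1.3)
b=cv2.resize(a,None,fx=10,fy=10,interpolation=cv2.INTER_CUBIC)
cv2.imwrite('pics/tz.png',b)
a=cv2.imread('pics/scene0.png')[190:230,262:302]
cv2.imwrite('pics/sz.png',cv2.resize(a,None,fx=12,fy=12,interpolation=cv2.INTER_CUBIC))"
```

```text
(no output)
```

View pics/tz.png

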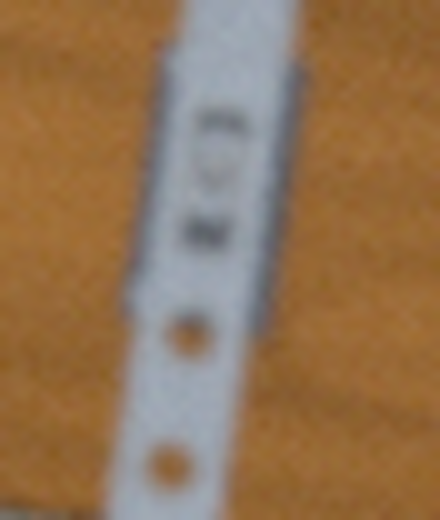

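View pics/sz.png

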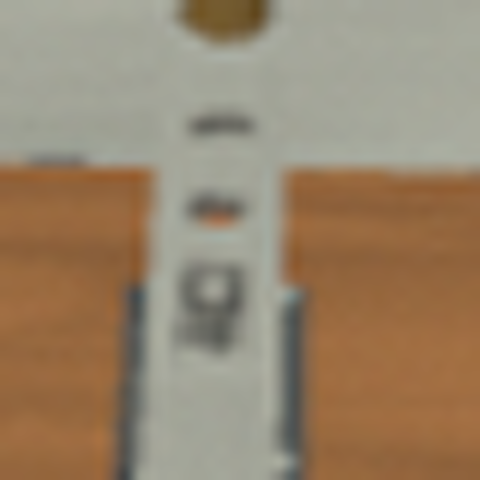

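```bash
python3 - <<'E'
from h import *
t=cam('top');s=cam('scene')
a=(215.5/10-.5+268,165.5/10-.5+160);b=(213.5/12-.5+262,287/12-.5+190)
print('pin top',onz(t,*a,.144),'scene',onz(s,*b,.144),tri(t,a,s,b))
f=lambda U,V,z:onz(t,(U+.5)/10-.5+268,(V+.5)/10-.5+160,z)
print('slot ends',f(222,105,.137),f(205,250,.137),'h175',f(190,335,.137),'h205',f(169,465,.137))
g=lambda U,V,z:onz(s,(U+.5)/12-.5+262,(V+.5)/12-.5+190,z)
print('scene slot',g(213,262,.137),g(213,352,.137),'holes',g(216,207,.137),g(222,124,.137))
E
```

```text
pin top [0.63471259 0.00186626 0.144     ] scene [0.63506728 0.00128122 0.144     ] [0.63471374 0.00160017 0.14375842]
slot ends [6.49114338e-01 5.60341236e-04 1.37000000e-01] [0.61648687 0.00406577 0.137     ] h175 [0.59740437 0.00723998 0.137     ] h205 [0.56829838 0.01164939 0.137     ]
scene slot [0.61622993 0.00360722 0.137     ] [6.45619208e-01 9.07091817e-05 1.37000000e-01] holes [0.59747948 0.00641406 0.137     ] [0.56790424 0.01112642 0.137     ]
```

```bash
cat > plan.py <<'E'
from h import *
from scipy.optimize import brentq
H=np.array([.7522,.1000]);K0=np.array([.5290,.0170]);d=np.radians(-8.1);P=np.array([.6347,.0016])
W0=K0+.245*np.array([np.cos(d),np.sin(d)]);r0=W0-H;r=np.linalg.norm(r0);a0=np.arctan2(r0[1],r0[0])
W=lambda th:H+r*np.array([np.cos(a0+th),np.sin(a0+th)])
def sol(K,L=.245): return brentq(lambda th:np.linalg.norm(W(th)-K)-L,-.1,1.2)
th=sol(P,.205);u=(W(th)-P)/.205;Kf=P-.04*u
def yaw(K): w=W(sol(K))-K;return np.degrees(np.arctan2(w[1],w[0]))
if __name__=='__main__':
    print('r',r,'th',th,'W',W(th),'Kf',Kf,'yaw',yaw(Kf))
    for f in np.linspace(0,1,8): K=K0+f*(Kf-K0);print(f.round(2),K.round(4),sol(K).round(3),yaw(K).round(2))
    for dx in(-.003,.003):
        for h in (0,1):
            print(dx)
E
python3 plan.py
```

```text
r 0.1191040960914318 th 0.6533725509143156 W [0.83900635 0.01844975] Kf [ 0.59483535 -0.00168776] yaw 4.714683321312016Traceback (most recent call last):
  File "plan.py", line 11, in <module>
    for f in np.linspace(0,1,8): K=K0+f*(Kf-K0);print(f.round(2),K.round(4),sol(K).round(3),yaw(K).round(2))
                                                                            ^^^^^^^^^^^^
AttributeError: 'float' object has no attribute 'round'
```

```bash
cat > p2.py <<'E'
from h import *
s,e,r=st()
tgt=np.array([.5975,-.0015,.170]);dy=94.7-np.degrees(np.arctan2(*r.as_matrix()[[1,0],0]))
to(tgt); n=8
print('turn/row',(r.inv().apply([0,0,dy/n])/5).round(3))
c=r
for i in range(n):
    print((c.inv().apply((tgt-e)/n)/.025).round(3)); c=R.from_rotvec([0,0,np.radians(dy/n)])*c
E
python3 p2.py
```

```text
t 6.1 pos [0.5298 0.0171 0.1701] gap 16.9 F [ 0.38 -0.3  -1.69] M [-0.07 -0.24 -0.04]
xdir [0.143 0.99  0.001] 81.8 zdir [-0.111  0.017 -0.994]
need units (tool x,y,z): [-0.349  2.77  -0.309]
turn/row [ 0.    -0.036 -0.32 ]
[-0.044  0.346 -0.039]
[-0.053  0.345 -0.039]
[-0.063  0.343 -0.038]
[-0.073  0.341 -0.038]
[-0.082  0.339 -0.038]
[-0.092  0.337 -0.038]
[-0.102  0.334 -0.037]
[-0.111  0.331 -0.037]
```

move_arm:
  series:
    - {"travel":[-0.044,0.346,-0.039],"turn":[0,-0.036,-0.32],"hand":12}
    - {"travel":[-0.053,0.345,-0.039],"turn":[0,-0.036,-0.32],"hand":12}
    - {"travel":[-0.063,0.343,-0.038],"turn":[0,-0.036,-0.32],"hand":12}
    - {"travel":[-0.073,0.341,-0.038],"turn":[0,-0.036,-0.32],"hand":12}
    - {"travel":[-0.082,0.339,-0.038],"turn":[0,-0.036,-0.32],"hand":12}
    - {"travel":[-0.092,0.337,-0.038],"turn":[0,-0.036,-0.32],"hand":12}
    - {"travel":[-0.102,0.334,-0.037],"turn":[0,-0.036,-0.32],"hand":12}
    - {"travel":[-0.111,0.331,-0.037],"turn":[0,-0.036,-0.32],"hand":12}
    - {"travel":[0,0,0],"turn":[0,0,0],"hand":12}
    - {"travel":[0,0,0],"turn":[0,0,0],"hand":12}

```text
t: 7.35
eef_pos: [0.5978, -0.0011, 0.1703]
eef_rot: [-2.074, -2.252, 0.124]
wrist_force: [1.0, -0.5, -1.8]
finger_gap: 0.201
```

```bash
python3 -c "
from h import *
to([.5975,-.0015,.17],94.7)
a=manip.read_camera('scene')[:,:,::-1][155:315,210:370]
cv2.imwrite('pics/s4.png',cv2.resize(a,None,fx=5,fy=5,interpolation=cv2.INTER_CUBIC)[:600])
a=manip.read_camera('top')[:,:,::-1][75:225,215:365]
cv2.imwrite('pics/t4.png',cv2.resize(a,None,fx=4,fy=4,interpolation=cv2.INTER_CUBIC))"
```

```text
t 7.35 pos [ 0.5978 -0.0011  0.1703] gap 17.1 F [ 1.   -0.48 -1.77] M [-0.03 -0.32 -0.07]
xdir [-0.082  0.997  0.002] 94.69 zdir [-0.112 -0.007 -0.994]
need units (tool x,y,z): [-0.014 -0.012  0.014]
turn units: [-1.283 -0.022  0.   ] travel after turn: [-0.014 -0.014  0.013]
```

View pics/s4.png

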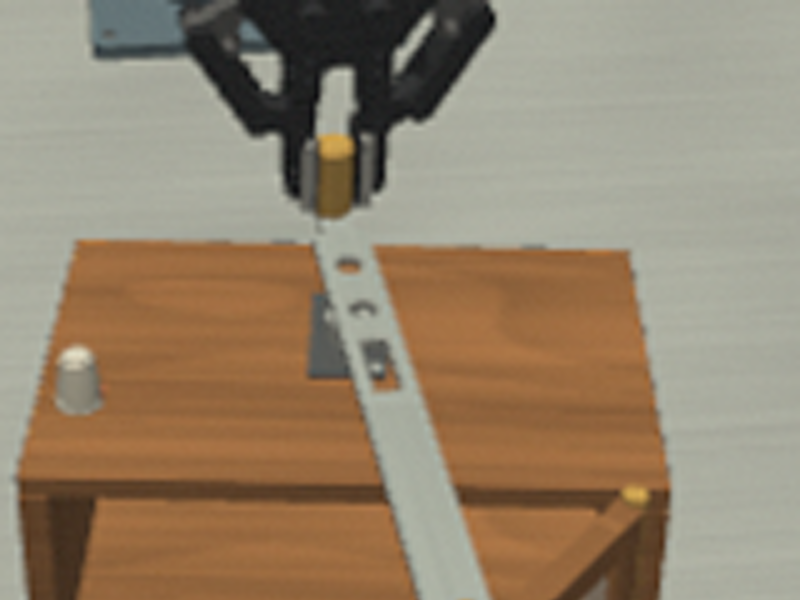

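View pics/t4.png

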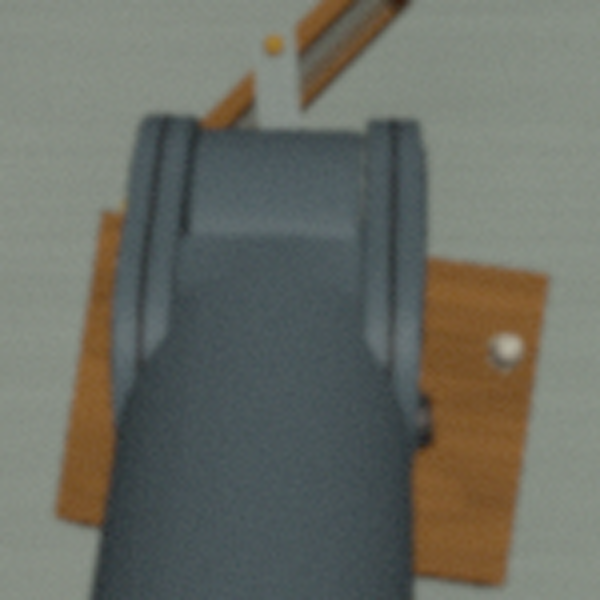

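```bash
python3 - <<'E'
from h import *
s=cam('scene')
f=lambda p:((proj(s,p)-[210,155]+.5)*5-.5).round(0)
print('pin top',f([.6347,.0016,.144]),'collar',f([.6347,.0016,.132]))
E_,e,r=st();M=r.as_matrix()
b=e+M[:,2]*.0105 # underside under knob
for L in(40,70,105):
    p=b-M[:,1]*0+ M[:,1]*L/1000*(1)
    print(L,p.round(4),f(p-M[:,2]*.005))
t=cam('top')
print('swivel top',onz(t,(274+.5)/4-.5+215,(44.5)/4-.5+75,.139))
q=onz(s,(348.5)/5-.5+210,264.5/5-.5+155,.160);print('hole seen',q)
# plate corners
g=lambda U,V,z:onz(s,(U+.5)/5-.5+210,(V+.5)/5-.5+155,z)
print(g(313,293,.121),g(309,377,.121),g(330,316,.121),g(377,366,.121))
E
```

```text
pin top [349. 294.] collar [349. 317.]
40 [0.6361 0.0019 0.1555] [351. 264.]
70 [0.6658 0.0044 0.1521] [365. 308.]
105 [0.7005 0.0072 0.1482] [383. 363.]
swivel top [0.84027472 0.01723553 0.139     ]
hole seen [0.63615796 0.00078974 0.16      ]
[ 0.59746649 -0.01008042  0.121     ] [ 0.66220753 -0.01856488  0.121     ] [ 0.61683454 -0.00453737  0.121     ] [0.65719342 0.01115351 0.121     ]
```

move_arm:
  series:
    - {"travel":[0,0,0.2],"turn":[-0.23,0,0],"hand":12}
    - {"travel":[0,0,0.2],"turn":[-0.23,0,0],"hand":12}
    - {"travel":[0,0,0],"turn":[0,0,0],"hand":12}

```text
t: 7.82
eef_pos: [0.5958, -0.0016, 0.16]
eef_rot: [-2.094, -2.272, 0.081]
wrist_force: [-0.2, 0.5, -0.5]
finger_gap: 0.195
```

```bash
cat > look.py <<'E'
import sys
from h import *
to(None)
a=manip.read_camera('scene')[:,:,::-1][175:275,230:330]
cv2.imwrite(sys.argv[1],cv2.resize(a,None,fx=6,fy=6,interpolation=cv2.INTER_CUBIC))
E
python3 look.py pics/s5.png
```

```text
t 7.83 pos [ 0.5958 -0.0016  0.16  ] gap 16.7 F [-0.16  0.5  -0.54] M [-0.1  -0.06 -0.08]
xdir [-0.081  0.997  0.002] 94.67 zdir [-0.073 -0.004 -0.997]
```

View pics/s5.png

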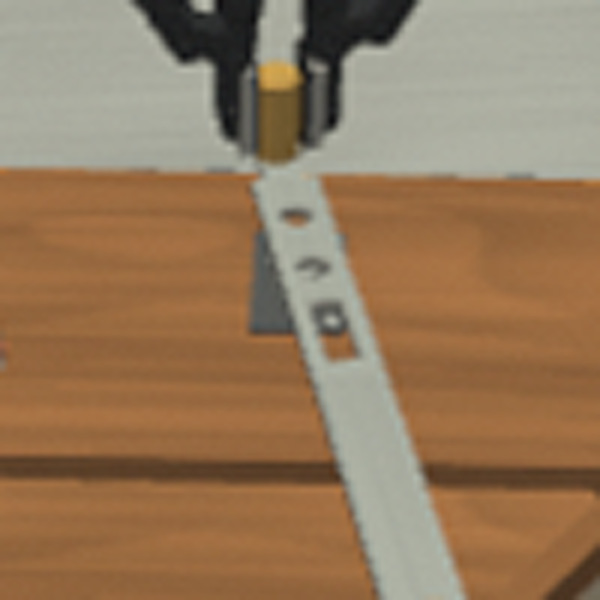

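The last hole (295,214) is still above the pin with no contact. I'll feel downward in small steps.

move_arm:
  series:
    - {"travel":[0,0,0.1],"turn":[-0.117,0,0],"hand":12}
    - {"travel":[0,0,0.06],"turn":[-0.07,0,0],"hand":12}
    - {"travel":[0,0,0],"turn":[0,0,0],"hand":12}
    - {"travel":[0,0,0],"turn":[0,0,0],"hand":12}

```text
t: 8.38
eef_pos: [0.5964, -0.0015, 0.1564]
eef_rot: [-2.102, -2.281, 0.062]
wrist_force: [-0.9, -0.3, -0.7]
finger_gap: 0.197
```

```bash
python3 look.py pics/s6.png
```

```text
t 8.38 pos [ 0.5964 -0.0015  0.1564] gap 16.8 F [-0.88 -0.28 -0.68] M [-0.01 -0.02 -0.05]
xdir [-0.082  0.997  0.002] 94.69 zdir [-0.056 -0.003 -0.998]
```

move_arm:
  series:
    - {"travel":[0,-0.02,0.06],"turn":[-0.07,0,0],"hand":12}
    - {"travel":[0,0,0],"turn":[0,0,0],"hand":12}
    - {"travel":[0,0,0.06],"turn":[-0.07,0,0],"hand":12}
    - {"travel":[0,0,0],"turn":[0,0,0],"hand":12}

```text
t: 8.93
eef_pos: [0.5958, -0.0016, 0.1533]
eef_rot: [-2.108, -2.287, 0.048]
wrist_force: [-0.2, -0.4, -0.7]
finger_gap: 0.198
```

```bash
python3 look.py pics/s7.png
```

```text
t 8.93 pos [ 0.5958 -0.0016  0.1533] gap 16.9 F [-0.24 -0.38 -0.71] M [-0.03 -0.13 -0.07]
xdir [-0.082  0.997  0.002] 94.67 zdir [-0.043 -0.002 -0.999]
```

View pics/s7.png

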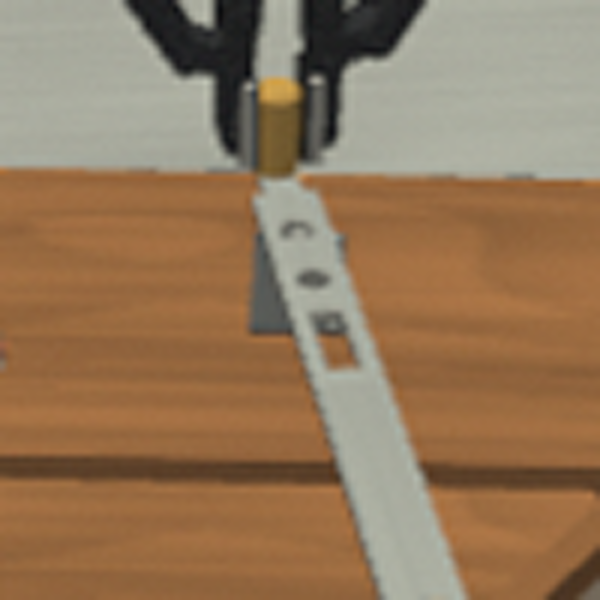

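The pin is now visible in the last hole (around 298,231), and there is no contact force. Continuing down.

move_arm:
  series:
    - {"travel":[0,0,0.06],"turn":[-0.07,0,0],"hand":12}
    - {"travel":[0,0,0],"turn":[0,0,0],"hand":12}
    - {"travel":[0,0,0.06],"turn":[-0.07,0,0],"hand":12}
    - {"travel":[0,0,0],"turn":[0,0,0],"hand":12}

```text
t: 9.48
eef_pos: [0.5956, -0.0016, 0.1503]
eef_rot: [-2.114, -2.294, 0.034]
wrist_force: [-0.5, -0.2, -2.0]
finger_gap: 0.205
```

```bash
python3 look.py pics/s8.png
```

```text
t 9.47 pos [ 0.5956 -0.0016  0.1503] gap 17.5 F [-0.48 -0.15 -2.04] M [-0.02 -0.08 -0.03]
xdir [-0.082  0.997  0.002] 94.68 zdir [-0.031 -0.001 -1.   ]
```

View pics/s8.png

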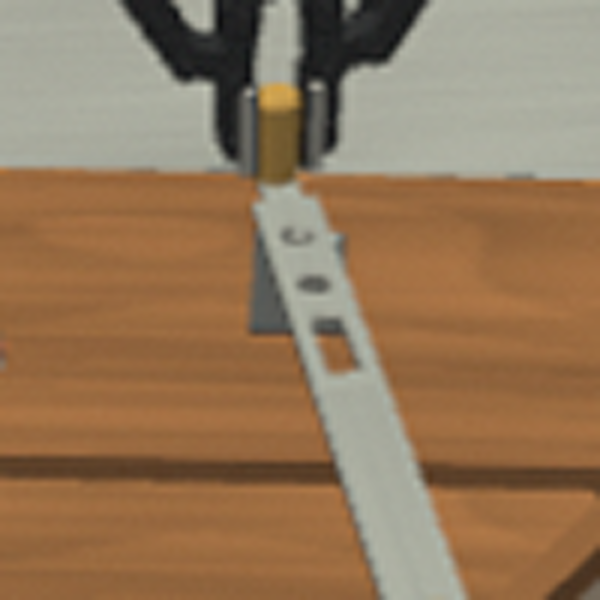

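move_arm:
  series:
    - {"travel":[0,-0.01,0.06],"turn":[-0.07,0,0],"hand":12}
    - {"travel":[0,0,0],"turn":[0,0,0],"hand":12}
    - {"travel":[0,0,0.06],"turn":[-0.07,0,0],"hand":12}
    - {"travel":[0,0,0],"turn":[0,0,0],"hand":12}

```text
t: 10.02
eef_pos: [0.5953, -0.0016, 0.1473]
eef_rot: [-2.119, -2.3, 0.02]
wrist_force: [-0.2, 0.3, -0.9]
finger_gap: 0.196
```

```bash
python3 look.py pics/s9.png
```

```text
t 10.03 pos [ 0.5953 -0.0016  0.1473] gap 16.8 F [-0.17  0.28 -0.92] M [-0.1  -0.14  0.02]
xdir [-0.082  0.997  0.002] 94.68 zdir [-0.019  0.    -1.   ]
```

View pics/s9.png

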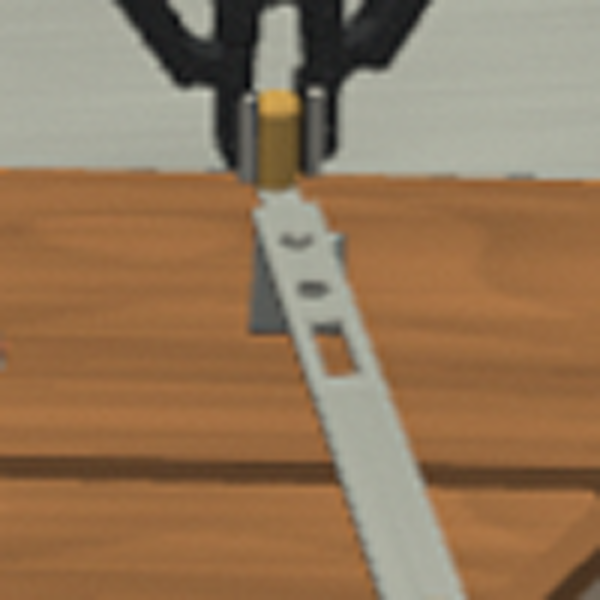

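move_arm:
  series:
    - {"travel":[0,0,0.06],"turn":[-0.07,0,0],"hand":12}
    - {"travel":[0,0,0],"turn":[0,0,0],"hand":12}
    - {"travel":[0,0,0.06],"turn":[-0.07,0,0],"hand":12}
    - {"travel":[0,0,0],"turn":[0,0,0],"hand":12}

```text
t: 10.58
eef_pos: [0.5952, -0.0016, 0.1443]
eef_rot: [-2.125, -2.306, 0.006]
wrist_force: [0.4, -0.3, -0.5]
finger_gap: 0.2
```

```bash
python3 look.py pics/s10.png
```

```text
t 10.57 pos [ 0.5952 -0.0016  0.1443] gap 17.1 F [ 0.4  -0.3  -0.52] M [-0.15 -0.07 -0.07]
xdir [-0.082  0.997  0.002] 94.68 zdir [-0.007  0.001 -1.   ]
```

View pics/s10.png

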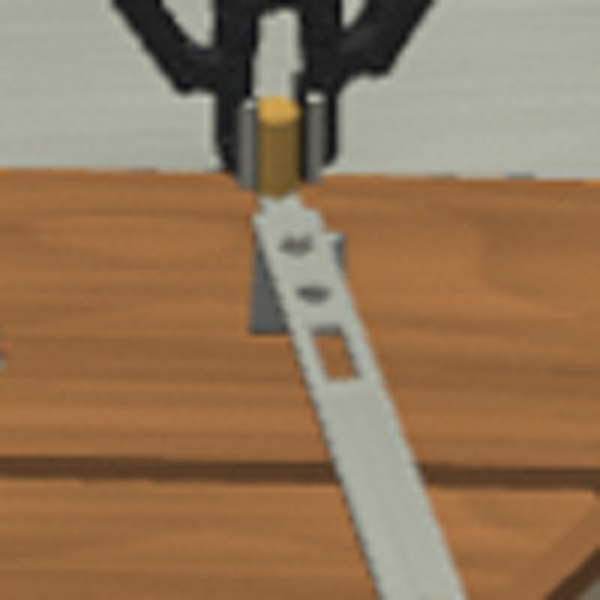

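```bash
python3 - <<'E'
from h import *
a=manip.read_camera('scene')[:,:,::-1][195:245,255:305]
cv2.imwrite('pics/z1.png',cv2.resize(a,None,fx=12,fy=12,interpolation=cv2.INTER_CUBIC))
s=cam('scene');f=lambda p:((proj(s,p)-[255,195]+.5)*12-.5).round(0)
print(f([.6347,.0016,.144]),f([.6347,.0016,.137]))
E
```

```text
[299. 225.] [298. 258.]
```

View pics/z1.png

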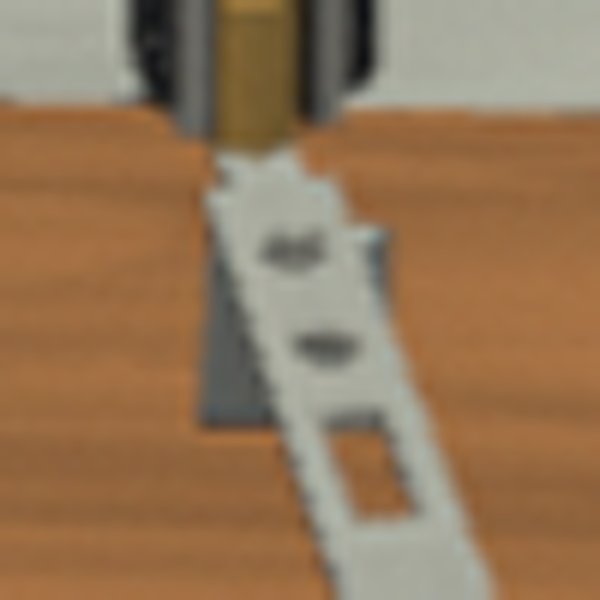

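move_arm:
  series:
    - {"travel":[0,0,0.04],"turn":[-0.04,0,0],"hand":12}
    - {"travel":[0,0,0],"turn":[0,0,0],"hand":12}
    - {"travel":[0,0,0.04],"turn":[0,0,0],"hand":12}
    - {"travel":[0,0,0],"turn":[0,0,0],"hand":12}

```text
t: 11.18
eef_pos: [0.5953, -0.0016, 0.1426]
eef_rot: [-2.127, -2.308, 0.002]
wrist_force: [-1.5, -0.8, 1.4]
finger_gap: 0.2
```

```bash
python3 look.py pics/s11.png
```

```text
t 11.18 pos [ 0.5953 -0.0016  0.1426] gap 17.1 F [-1.5  -0.82  1.37] M [-0.1   0.22 -0.04]
xdir [-0.082  0.997  0.002] 94.68 zdir [-0.004  0.001 -1.   ]
```

The bar is back at its original seated height (TCP z 0.1426 m, gripped at 0.1425), and the force has turned upward, so it is resting on the collar. I'll release and rise straight up.

move_arm:
  series:
    - {"travel":[0,0,0],"turn":[0,0,0],"hand":22}
    - {"travel":[0,0,0],"turn":[0,0,0],"hand":30}
    - {"travel":[0,0,0],"turn":[0,0,0],"hand":45}
    - {"travel":[0,0,0],"turn":[0,0,0],"hand":45}
    - {"travel":[0,0,-0.4],"turn":[0,0,0],"hand":45}
    - {"travel":[0,0,-0.6],"turn":[0,0,0],"hand":45}
    - {"travel":[0,0,-0.8],"turn":[0,0,0],"hand":45}
    - {"travel":[0,0,-1],"turn":[0,0,0],"hand":45}
    - {"travel":[0,0,-1],"turn":[0,0,0],"hand":45}
    - {"travel":[0,0,-0.5],"turn":[0,0,0],"hand":45}

```text
t: 12.48
eef_pos: [0.5966, -0.0018, 0.2525]
eef_rot: [-2.128, -2.309, -0.002]
wrist_force: [0.4, 0.6, -0.2]
finger_gap: 0.527
```

move_arm:
  series:
    - {"travel":[0,-1,0],"turn":[0,0,0],"hand":45}
    - {"travel":[0,-1,0],"turn":[0,0,0],"hand":45}
    - {"travel":[0,-1,0],"turn":[0,0,0],"hand":45}
    - {"travel":[0,-1,0],"turn":[0,0,0],"hand":45}
    - {"travel":[1,-1,0],"turn":[0,0,0],"hand":45}
    - {"travel":[1,0,0],"turn":[0,0,0],"hand":45}
    - {"travel":[1,0,0],"turn":[0,0,0],"hand":45}
    - {"travel":[1,0,0],"turn":[0,0,0],"hand":45}
    - {"travel":[1,0,0],"turn":[0,0,0],"hand":45}
    - {"travel":[1,0,0],"turn":[0,0,0],"hand":45}

```text
t: 13.72
eef_pos: [0.4587, 0.1383, 0.2508]
eef_rot: [-2.127, -2.308, 0.002]
wrist_force: [0.5, -0.0, -0.2]
finger_gap: 0.53
```

```bash
python3 - <<'E'
from h import *
to(None)
im=manip.read_camera('scene')[:,:,::-1];cv2.imwrite('pics/s12f.png',im);a=im[165:325,200:360]
cv2.imwrite('pics/s12.png',cv2.resize(a,None,fx=3.75,fy=3.75,interpolation=cv2.INTER_CUBIC))
im=manip.read_camera('top')[:,:,::-1];cv2.imwrite('pics/t12f.png',im);a=im[75:225,215:365]
cv2.imwrite('pics/t12.png',cv2.resize(a,None,fx=4,fy=4,interpolation=cv2.INTER_CUBIC))
E
```

```text
t 13.72 pos [0.4587 0.1383 0.2508] gap 45.3 F [ 0.52 -0.04 -0.22] M [ 0.03 -0.04  0.02]
xdir [-0.082  0.997  0.002] 94.68 zdir [-0.003  0.001 -1.   ]
```

View pics/s12.png

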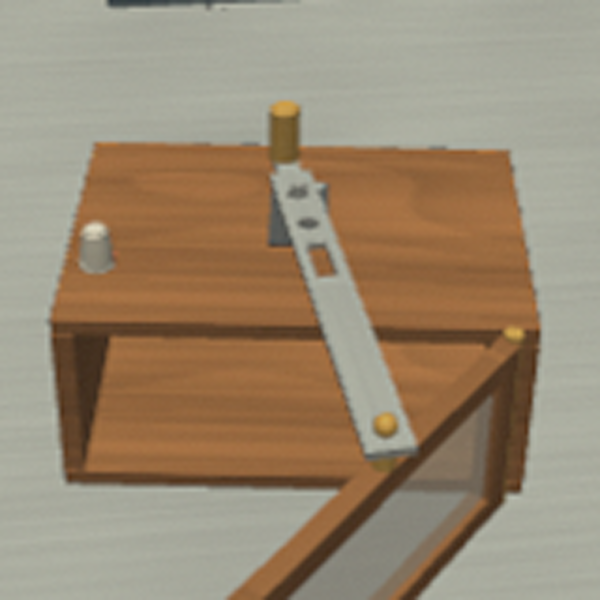

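View pics/t12.png

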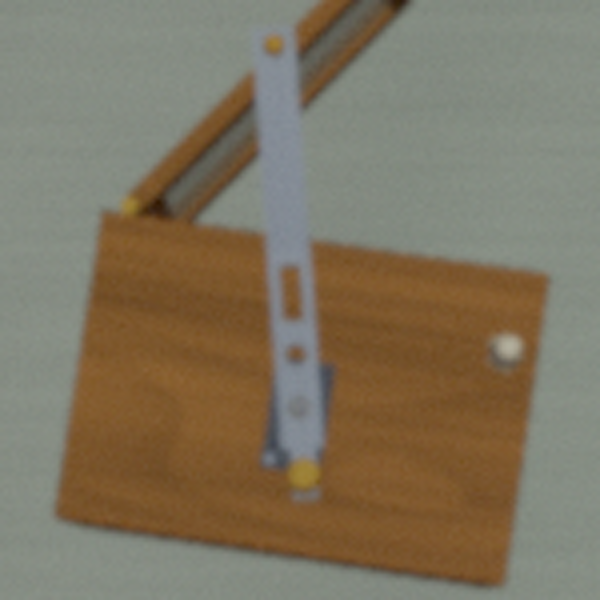

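```bash
python3 - <<'E'
from h import *
t=cam('top');s=cam('scene')
def gold(n,box,f):
    im=cv2.imread(f);hsv=cv2.cvtColor(im,cv2.COLOR_BGR2HSV);m=cv2.inRange(hsv,(15,130,90),(32,255,255))
    return m
T=lambda U,V:((U+.5)/4-.5+215,(V+.5)/4-.5+75);S=lambda U,V:((U+.5)/3.75-.5+200,(V+.5)/3.75-.5+165)
print('knob top now',tri(t,T(304,472),s,S(285,107)),'gap rays only')
T0=lambda U,V:((U+.5)/4-.5+215,(V+.5)/4-.5+95)
print('knob top at start',tri(t,T0(267,517),s,S(303,52)))
print('hole',tri(t,T(298,407),s,S(298,193)),onz(t,*T(298,407),.137))
E
```

```text
knob top now [ 0.59551163 -0.00236718  0.17163047] gap rays only
knob top at start [0.52840224 0.01662378 0.17128676]
hole [0.63483098 0.00140086 0.136941  ] [0.63487012 0.00182996 0.137     ]
```

View pics/s12f.png

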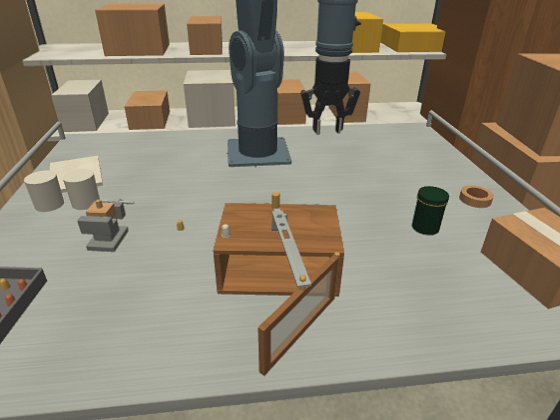

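The picture shows the pin standing in the last hole (top crop 298,407). The knob top is at 171.6 mm against 171.3 mm at the start, so the bar is home. The thimbles and canister have not moved, and the arm is clear. Handing in.

```bash
python3 -c "
from rig import manip
print(manip.hand_in())"
```

```text
the job is handed in; nothing more can be done
None
```

The stay's last round hole is now over the pin with the bar home on the collar. I handed the job in at about 14 s; hand-in gives no verdict.

I gripped the knob, lifted the slot about 16 mm clear of the pin, and pushed the door wider by about 0.65 rad. I then lowered the bar in 1–2.5 mm steps until it rested on the collar, let go and backed away. Wrist force readings taken between moves stayed at or below about 2 N.

**Last checks:**
- **Hole position:** the pin is visible inside the last hole in the top view. The measured hole position is within about 1 mm of the pin position I measured at the start.
- **Height:** the knob top is at 171.6 mm, against 171.3 mm at the start when the bar was seated.
- **Other objects:** the thimbles and the canister look unmoved in the last pictures. I compared them by eye and did not measure them.
- **Arm:** it is clear of everything.

No check failed. In the close-up scene view the pin was hard to tell from the bar while I lowered it, and it only showed clearly from the top after release.

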